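# Feed a clamp block into the empty lane of a stock feeder

## Task

One lane of the two-lane block feeder is empty. Stand the loose steel block upright in the open mouth of that lane, then hold the wooden push stick by its handle and push the block with it under the clear cover until it is fully home against the end stop. Finally lay the stick back down on the bench, clear of the feeder, and leave the block already stored and everything else on the bench where it is.

Things in the scene. Friction and masses are not known exactly. Their poses are not given: they have to be found in the camera images.
- rack: Fixed two-lane feeder. Origin: at bench height, midway between the lanes, below the clear cover's front edge. +x: feed direction (level), +z up. Dark steel deck, top 30 mm above the bench, x=-120 to 170 mm, 120 mm wide. Lanes a, b centred on y=+30, -30 mm. End stop face at x=160, 40 mm high. Posts 16x12 mm at y=+-68 carry a clear cover over both lanes, x=0 to 170, underside 62 mm above the deck.
- beam (a point): Middle of the lower front edge of the solid blue beam above the cover's front: x=-25 mm in the feeder's frame, 170 mm above the bench, axes as the feeder's. Beam 45 mm deep (x), 170 wide, 60 high. It bars an upright gripper from the cover's mouth: when pushing, the gripper must lean back towards -x, 35 to 45 degrees from vertical, fingers pointing forward and down.
- lane_a_mouth (a point): Point on the deck in the middle of lane a's open mouth, 85 mm in front of the cover; a good place to set the block (36 mm side along the lane). Axes as the feeder's. Each lane runs between two steel guide walls 5 mm thick, 14 mm high above the deck. The gap is 30 mm under the cover and widens evenly towards the front, from 30 mm at the cover to about 36 mm at the deck's front end; the mouth is open above.
- lane_b_mouth (a point): The same for lane b.
- lane_a_home (a point): Point on the deck of lane a under the centre of a block that is fully home against the end stop (x=142 mm in the feeder's frame). Axes as the feeder's.
- lane_b_home (a point): The same for lane b.
- block_center (a point): Centre of the loose steel clamp block, 36 (x) x 26 (y) x 42 (z) mm, about 0.16 kg, two dark bores in its top, standing on the bench (centre 21 mm up). In a lane the 36 mm side lies along the lane; take it high on its 26 mm width so that the fingers stay above the 14 mm guide walls.
- stored_center (a point): Centre of the like block already stored, fully home in one of the two lanes, under the clear cover. The other lane is the empty one. Not to be moved.
- card: White blank refill card, 44 x 75 mm, upright behind the end stop of the EMPTY lane, fixed. Origin: the home point on the deck of that lane (the card stands 36 mm beyond it).
- stick_handle (a point): Grip point of the wooden push stick: centre of its upright handle, 42 mm above the stick's underside. Handle 30 (x) x 20 (y) mm, top 58 mm above the underside, at the stick's rear; take it across its 20 mm width. +x points along the stick to its tip, z up. The stick lies on the bench on its underside, about 0.09 kg.
- stick_tip (a point): Middle of the front end face of the stick's strip (strip 160 mm long, 20 wide, 20 high): 145 mm ahead of the handle centre, 10 mm above the underside. With the block home the handle centre stands 21 mm in front of the cover's edge, so the handle never goes under the cover.
- bushing1: Bystander: dark steel bushing with yellow cap, 34 mm diameter, 42 high, upright; origin under its centre.
- bushing2: Bystander: the same kind of bushing.
- plate: Bystander: steel plate 60x34x12 mm with two holes, flat; origin under its centre.
- collar: Bystander: dark steel ring 48 mm diameter, 12 high, flat; origin under its centre.
- wrench: Bystander: open wrench lying flat.
- counter: Bystander: black hand counter 70x45x22 mm; origin under its centre.
- stick: The whole push stick; origin on its underside below the handle's centre, axes as stick_handle's.
- block: The whole loose block; origin under its centre, axes as block_center's.
Things that resemble listed ones, but are neither listed nor needed, are in the scene too. What is meant by the stick is not yellow, and is the smaller of those in its own colour.

How it is judged:
By the outcome, as a careful person would: the job done as asked, in the order asked, and still so for the second after the job is handed in, with the robot touching nothing.
It also fails if it takes over 59 s, if anything falls off the work surface, if the arm or the gripper's body presses on something with over 40 N, if the wrist force passes 120 N, or if a joint passes its speed limit or range.

## Robot

A 6-joint arm with a two-finger parallel gripper is mounted at the origin on the work surface. World frame = base frame: x ahead of the robot, y to its left, z up, the work surface at z = 0. Lengths are in m, angles in rad, forces in N, time in s.
With the tool pointing down it reaches from about 0.35 to 0.975 m from the base axis. Payload 4.9 kg.
Tool frame: the origin (TCP) lies at the very end of the fingers, on their centre line; the grasp point (between the pads) lies 19 mm behind it; z points along the fingers, y is the line along which they close (so a half turn about z gives the same grasp; the last joint's range is limited). The gripper opens to 85 mm and grips with 20 to 120 N. Pads are 22 mm wide; open, the fingers measure 114 mm over their backs; the gripper's body (76 mm by 85 mm) begins 54 mm behind the grasp point. The pads swing forward as they close: fully open they stand 13 mm farther back than shut.
Start: joints at [1.199, 0.053, 1.613, -0, 1.476, -0.119], TCP at [0.156, 0.605, 0.231] pointing down, gripper open.
Joint ranges: [-3.01, 3.01], [-1.01, 2.22], [0.06, 2.58], [-1.02, 4.17], [0.09, 2.62], [-3.14, 3.14]. Speed limits (rad/s): [2.57, 2.57, 3.14, 3.14, 3.14, 3.14].

## Interface

Orientations are given as a unit quaternion [w, x, y, z].
In Python, from plant import manip, vision, order gives the robot as it stands.
- The arm moves only by the tool play_rows, never from a script. Its argument "steps" is a list that holds one entry, the list of rows, each a list of 6 numbers: the shift along the tool's x, y, z in mm, then the turn, a rotation vector about the tool's x, y, z in degrees. A call has 1 to 12 rows; each row is the pose to reach, as a shift and turn from the pose commanded when the call began, along the tool's axes at that moment; what a row does not reach only later rows make up. A row lasts 1/12 s, in which the tool goes at most 41.7 mm and 7.16 degrees, less where a joint would pass 70% of its speed; a pose out of reach is approached as far as the arm can. A call with a gripper value outside its range is refused whole. "claw" is the gripper's target within -1 to 1 (fully open at 1, half-way at 0, shut at -1), set as the call begins (left out, the last holds). The fingers move at their own pace and stop on an object; the grip force is fixed at half the most. Time passes only in rows, so rows that repeat a pose let the fingers close. It gives the time, the measured TCP pose, the force, the opening and the grip force at its end, in the units of the state.
- manip.state(): the state, without advancing time (a new reading comes with each control period).
- vision.grab_frame(name): name is "scene" or "top" or "wrist"; returns (picture, depth): 384x512x3 uint8, blue, green, red; 384x512 float32, m along the optical axis (not along the pixel's ray), 0 where there is no reading.
- vision.camera_info(name): a dict with "K" (3x3 intrinsics, pixels), "eye" and "orientation" of the camera in the world; the wrist camera has in their place "T_tool_cam" (4x4, takes a point from camera to tool coordinates, whose origin is the TCP and whose axes are the flange's). Camera axes: x right, y down, z forward; pixel columns grow to the right and rows downward; lengths in m; the calibration is good to about 2 mm. A picture is of the moment at which its call begins: read the wrist's pose just before it. camera_info takes no time and is no camera call.
- order.job_done(): hands the job in; it is judged then, once.
The state is a dict: "time": time; "joint_pos": joint angles; "joint_vel": joint speeds; "joint_efforts": joint torques, N m; "tool_pos": TCP position; "tool_rot": TCP orientation; "contact_force": force on the tool from outside, world axes, zero at the start; "ft_torque": the same for the moment, N m; "gripper_width": opening from 0.0 (shut) to 1.0 (fully open); "grasp_force": force on a finger pad.
Only numpy, scipy, OpenCV 4.12 (cv2) and the standard library are available. Lean on these libraries where they do the work, as an engineer would, in place of code of your own. Each camera call takes 0.05 s, during which the arm holds its last target. There are 200 camera calls.

## Working session

There is one attempt and no reset: what is moved stays moved. The work goes in short steps, Python scripts to look and compute and a tool call to move; the robot and the scene stay as the last step left them, time stands still between calls to the robot, and variables do not carry over. Pictures are saved under pics/ and viewed, at most 10 in all, crops included, and the job is handed in when it is done.

Besides the shell and the picture viewer there is one more tool, called after ">>>" as name(argument=value, ...) on one line, values as JSON. play_rows: Moves the arm, as the interface text tells. Its arguments: {"type":"object","properties":{"steps":{"type":"array"},"claw":{"type":"number"}},"required":["steps"]}

```bash
mkdir -p pics; ls; cat > h.py <<'E'
import numpy as np, cv2
from scipy.spatial.transform import Rotation as R
from plant import manip, vision, order
def rot(q): return R.from_quat([q[1],q[2],q[3],q[0]]).as_matrix()
def cam(n, st=None):
    c=vision.camera_info(n); K=np.array(c["K"])
    if "T_tool_cam" in c:
        T=np.array(c["T_tool_cam"]); Rt=rot(st["tool_rot"])
        return K,Rt@T[:3,:3],Rt@T[:3,3]+np.array(st["tool_pos"])
    o=np.array(c["orientation"]); return K,(rot(o) if o.size==4 else o),np.array(c["eye"])
def shot(n,name):
    st=manip.state(); im,d=vision.grab_frame(n); K,Rc,e=cam(n,st)
    cv2.imwrite(f"pics/{name}.png",im); np.savez(f"pics/{name}.npz",im=im,d=d,K=K,R=Rc,e=e)
    return im,d
def load(name): return np.load(f"pics/{name}.npz")
def ray(z,u,v): return z["R"]@np.linalg.inv(z["K"])@np.array([u,v,1.])
def onz(z,u,v,h): # pixel to plane z=h
    r=ray(z,u,v); return z["e"]+r*(h-z["e"][2])/r[2]
def dep(z,u,v):
    return z["e"]+ray(z,u,v)*z["d"][int(v),int(u)]
def proj(z,p):
    q=z["K"]@(z["R"].T@(np.asarray(p)-z["e"])); return q[:2]/q[2]
def cloud(z):
    h,w=z["d"].shape; u,v=np.meshgrid(range(w),range(h))
    P=np.stack([u,v,np.ones_like(u)],-1)@np.linalg.inv(z["K"]).T*z["d"][...,None]
    return P@z["R"].T+z["e"]
def delta(pos,Rt,st=None): # target in tool axes mm, rotvec deg
    st=st or manip.state(); R0=rot(st["tool_rot"])
    return np.round(np.r_[R0.T@(np.asarray(pos)-st["tool_pos"])*1000, R.from_matrix(R0.T@Rt).as_rotvec(degrees=True)],1)
E
python3 - <<'E'
from h import *
a,_=shot("scene","s0"); b,_=shot("top","t0")
print(manip.state())
for n in("scene","top"):
    K,Rc,e=cam(n); print(K,Rc,e)
E
```

```text
pics
{'time': 0.1, 'joint_pos': array([ 1.19899733e+00,  5.33111957e-02,  1.61412231e+00,  2.85386659e-06,
        1.47600228e+00, -1.18992791e-01]), 'joint_vel': array([-0.00050066, -0.00111505, -0.00343347, -0.00078044, -0.00285334,
       -0.00139752]), 'joint_efforts': array([ 5.06680317e-05, -3.94898450e+01, -3.71366429e+01, -1.68007459e-04,
        3.84520637e-03,  2.53303051e-05]), 'tool_pos': array([0.1561197 , 0.60461998, 0.23019387]), 'tool_rot': array([-2.25263884e-04,  1.26066849e-01,  9.92021320e-01, -8.93613700e-04]), 'contact_force': array([ 0.12267821, -0.34603561,  0.12445606]), 'ft_torque': array([-0.02668569, -0.0232057 ,  0.00066365]), 'grasp_force': 0.0, 'gripper_width': 0.9971014556279774}
[[349.21810095   0.         254.65731921]
 [  0.         349.21810095 198.06953053]
 [  0.           0.           1.        ]] [[-0.23710245  0.8133004  -0.53134254]
 [ 0.97147913  0.19665091 -0.13250176]
 [-0.00327474 -0.54760468 -0.83673077]] [0.95350334 0.16465643 0.91896391]
[[434.03217214   0.         252.89217609]
 [  0.         434.03217214 190.59269207]
 [  0.           0.           1.        ]] [[ 0.02922275 -0.99758645  0.06298657]
 [-0.99955861 -0.02950154 -0.00350057]
 [ 0.00535032 -0.06285648 -0.99800824]] [0.33865749 0.02053816 1.38616374]
```

```bash
python3 - <<'E'
import cv2
for n in("s0","t0"):
    im=cv2.imread(f"pics/{n}.png"); cv2.imwrite(f"pics/{n}b.png",cv2.resize(im,(768,576),interpolation=cv2.INTER_CUBIC))
E
```

```text
(no output)
```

View pics/s0b.png

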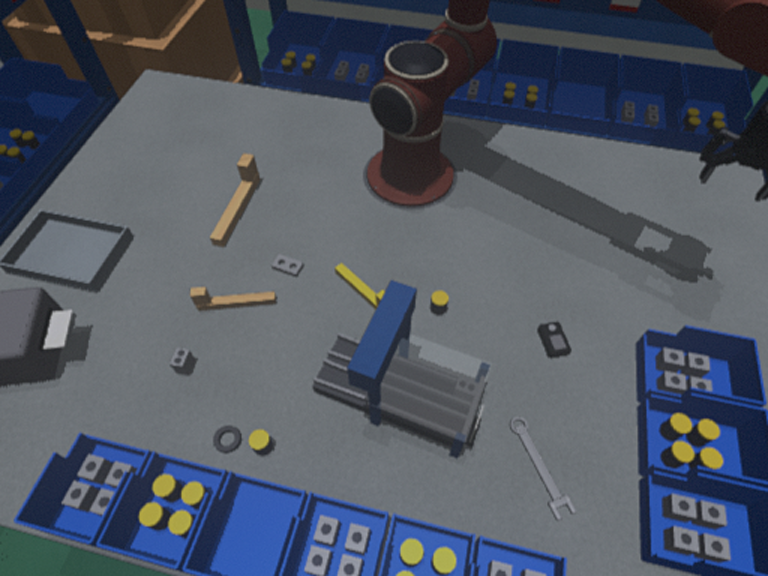

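View pics/t0b.png

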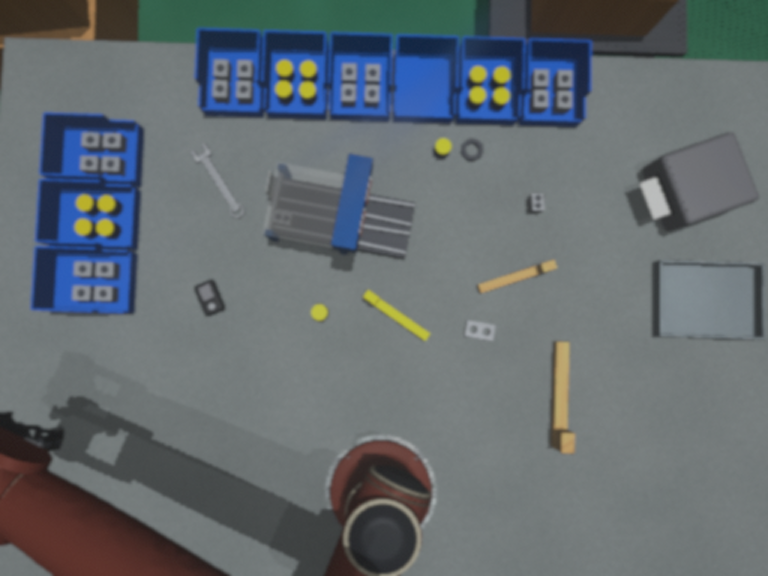

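The scene shows the base at the top and the feeder at about (405,385). The candidates below are in top-view 768-scale pixels.
- **Sticks:** the small tan stick has its handle at (548,267) and its tip at (480,289). The large tan stick is at (565,395) and is a decoy because it is bigger. The yellow one at (397,315) is excluded by colour.
- **Blocks:** the loose block is at (537,203). The blocks in the bins and the stored block near (284,217) are look-alikes.

Feed runs to the image left, which is about +y. I'll check these choices in one close composite.

```bash
python3 - <<'E'
from h import *
t=load("t0"); s=load("s0")
# composite crops
def crop(im,x0,y0,x1,y1,W,H): return cv2.resize(im[y0:y1,x0:x1],(W,H),interpolation=cv2.INTER_CUBIC)
A=crop(t["im"],170,95,290,185,400,300); B=crop(t["im"],300,120,400,195,400,300)
C=crop(s["im"],200,180,340,285,400,300); D=crop(s["im"],100,160,220,250,400,300)
cv2.imwrite("pics/c0.png",np.vstack([np.hstack([A,B]),np.hstack([C,D])]))
for n,z in(("t",t),("s",s)):
    P=cloud(z); 
    for nm,(cx,cy,r) in {"block":(*dep(t,358,135)[:2],.05),"stick":(*dep(t,343,185)[:2],.12)}.items():
        m=(np.hypot(P[...,0]-cx,P[...,1]-cy)<r)&(P[...,2]>.012)&(P[...,2]<.1)&(z["d"]>0)
        Q=P[m]; print(n,nm,len(Q),Q.mean(0).round(4),np.percentile(Q[:,2],[5,50,95]).round(3))
        if nm=="stick":
            h=Q[Q[:,2]>.045]; l=Q[Q[:,2]<.03]; print("handle",h.mean(0).round(4),"strip",cv2.minAreaRect(l[:,:2].astype(np.float32)*1000),cv2.minAreaRect(h[:,:2].astype(np.float32)*1000))
        else:
            h=Q[Q[:,2]>.036]; print(cv2.minAreaRect(h[:,:2].astype(np.float32)*1000))
    bl=(z["im"][...,0]>90)&(z["im"][...,2]<70)&(P[...,2]>.2)&(P[...,2]<.26)
    print("beam",bl.sum(),cv2.minAreaRect(P[bl][:,:2].astype(np.float32)*1000),np.median(P[bl][:,2]) if bl.any() else 0)
    ce=dep(t,230,145)
    dk=(P[...,2]>.022)&(P[...,2]<.038)&(abs(P[...,0]-ce[0])<.15)&(abs(P[...,1]-.1)<.22)
    print("deck",dk.sum(),cv2.minAreaRect(P[dk][:,:2].astype(np.float32)*1000))
E
```

```text
t block 127 [ 0.609  -0.3061  0.0361] [0.016 0.039 0.044]
((610.9494018554688, -308.2739562988281), (33.566226959228516, 26.57699203491211), 2.0471599102020264)
t stick 348 [ 0.4519 -0.2687  0.0261] [0.015 0.02  0.057]
handle [ 0.475  -0.3278  0.0553] strip ((411.0530700683594, -260.5287170410156), (94.7936019897461, 144.86764526367188), 19.55424690246582) ((475.41607666015625, -328.4676208496094), (18.533414840698242, 30.934097290039062), 20.0667781829834)
beam 954 ((562.5745239257812, 71.16680908203125), (43.84798812866211, 168.04400634765625), 80.47032165527344) 0.2291066993932932
deck 991 ((528.7338256835938, 101.20654296875), (280.8251037597656, 230.58103942871094), 73.22882080078125)
s block 191 [ 0.6177 -0.3079  0.0343] [0.016 0.039 0.043]
((614.7047119140625, -311.42901611328125), (27.915443420410156, 36.34672546386719), 88.29293060302734)
s stick 435 [ 0.463  -0.2825  0.0267] [0.014 0.019 0.057]
handle [ 0.4809 -0.3307  0.0546] strip ((441.1986999511719, -249.03140258789062), (84.54698944091797, 197.4727783203125), 50.4360466003418) ((479.1556091308594, -331.8235168457031), (20.025344848632812, 30.087234497070312), 17.639875411987305)
beam 1229 ((565.3765869140625, 68.98062133789062), (44.386234283447266, 169.2622528076172), 80.74095916748047) 0.22894351246285183
deck 923 ((513.5816650390625, 111.4643783569336), (303.11871337890625, 267.1236877441406), 80.95410919189453)
```

View pics/c0.png

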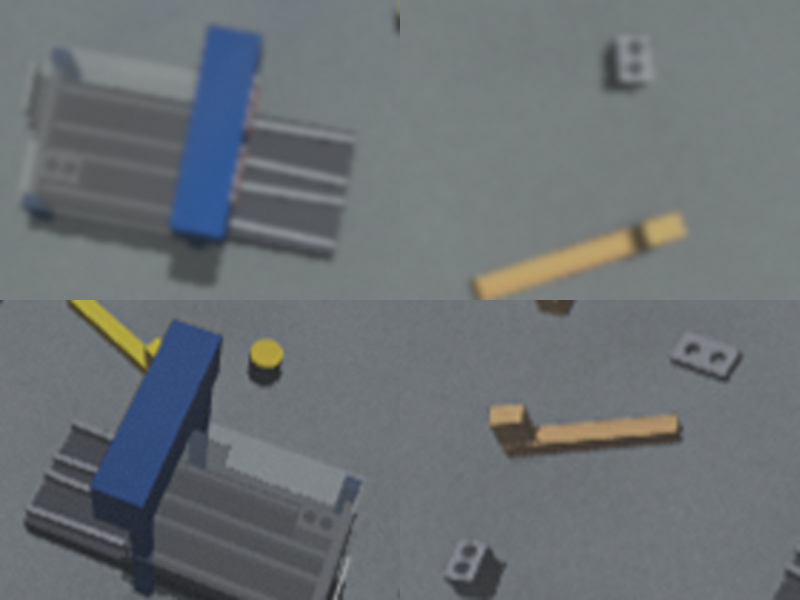

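The crops confirm three things:
- The stored block is at crop A (62,168), lane a, on the robot side. The card is at (40,90), so lane b is empty.
- The small tan stick has its handle at crop B (662,230).
- The loose block is at crop B (633,60), with its long side along world x.

```bash
cat >> h.py <<'E'
def down(yaw): # tool y at yaw deg, z down
    y=np.array([np.cos(np.radians(yaw)),np.sin(np.radians(yaw)),0]); z=np.array([0,0,-1.]); return np.stack([np.cross(y,z),y,z],1)
E
python3 - <<'E'
from h import *
print(np.array(vision.camera_info("wrist")["T_tool_cam"]).round(3),vision.camera_info("wrist")["K"])
print(delta([.40,.15,.36],down(0)),delta([.59,-.30,.24],down(-90)))
# check feeder estimate by projection
yaw=np.radians(80.6); f=np.array([np.cos(yaw),np.sin(yaw),0]); l=np.array([-f[1],f[0],0]); O=np.array([.5644,.0725,0])
for n in("t0","s0"):
    z=load(n)
    for p in [(142,30,72),(-120,-60,30),(-120,60,30),(170,60,30)]:
        print(n,p,proj(z,O+f*p[0]/1e3+l*p[1]/1e3+[0,0,p[2]/1e3]).round(1))
E
```

```text
[[-0.001 -0.957 -0.29   0.074]
 [ 1.    -0.001  0.     0.   ]
 [-0.    -0.29   0.957 -0.142]
 [ 0.     0.     0.     1.   ]] [[339.53503118   0.         259.53996071]
 [  0.         339.53503118 188.54164067]
 [  0.           0.           1.        ]]
[-3.498e+02 -3.794e+02 -1.292e+02 -1.000e-01  1.000e-01  7.550e+01] [-6.464e+02 -7.674e+02 -8.500e+00 -0.000e+00  1.000e-01  1.655e+02]
t0 (142, 30, 72) [188.2 144.1]
t0 (-120, -60, 30) [277.2 134.5]
t0 (-120, 60, 30) [270.  171.6]
t0 (170, 60, 30) [179.4 153.9]
s0 (142, 30, 72) [311.3 256.5]
s0 (-120, -60, 30) [207.9 256.1]
s0 (-120, 60, 30) [226.8 221. ]
s0 (170, 60, 30) [322.4 257.1]
```

The feeder estimate reprojects onto the pictures to within about 1.5 px. Next I'll move to above the block.

>>> play_rows(steps=[[[-40, -30, -100, 0, 0, 7], [-80, -60, -129, 0, 0, 14], [-115, -90, -129, 0, 0, 21], [-140, -120, -129, 0, 0, 28], [-165, -153, -129, 0, 0, 35], [-190, -185, -129, 0, 0, 42], [-215, -218, -129, 0, 0, 49], [-243, -252, -129, 0, 0, 56], [-270, -285, -129, 0, 0, 63], [-297, -317, -129, 0, 0, 69], [-323, -348, -129, 0, 0, 75.5], [-350, -379, -129, 0, 0, 75.5]]], claw=1)

```text
time: 1.1
tool_pos: [0.3721, 0.2073, 0.3596]
tool_rot: [0.0, 0.708, 0.706, 0.0]
contact_force: [1.0, 0.2, 0.3]
gripper_width: 1.005
grasp_force: 0.0
```

```bash
python3 - <<'E'
from h import *
s=manip.state(); print(s["time"],s["tool_pos"],s["joint_pos"].round(2),delta([.59,-.30,.24],down(-90)))
E
```

```text
1.1 [0.37214885 0.20734242 0.35963633] [ 0.33 -0.48  1.86 -0.    1.76  0.34] [-506.7  219.3  119.7    0.    -0.    89.8]
```

>>> play_rows(steps=[[[-42, 18, 0, 0, 0, 7.1], [-84, 36, 0, 0, 0, 14.2], [-126, 54, 0, 0, 0, 21.3], [-168, 72, 0, 0, 0, 28.5], [-210, 90, 0, 0, 0, 35.5], [-250, 108, 10, 0, 0, 43], [-290, 126, 25, 0, 0, 50], [-330, 144, 45, 0, 0, 57], [-370, 162, 65, 0, 0, 64], [-410, 180, 90, 0, 0, 71], [-450, 200, 110, 0, 0, 78], [-507, 219, 120, 0, 0, 85]]])

```text
time: 2.1
tool_pos: [0.5647, -0.2329, 0.2588]
tool_rot: [-0.001, 0.999, 0.041, -0.001]
contact_force: [1.0, -0.8, -0.4]
gripper_width: 0.997
grasp_force: 0.0
```

>>> play_rows(steps=[[[-5, 30, 20, 0, 0, 5], [-5, 30, 20, 0, 0, 5], [-5, 30, 20, 0, 0, 5]]])

```text
time: 2.35
tool_pos: [0.5614, -0.2629, 0.2387]
tool_rot: [-0.002, 1.0, -0.001, -0.002]
contact_force: [-0.3, 0.1, 0.3]
gripper_width: 0.999
grasp_force: 0.0
```

```bash
python3 - <<'E'
from h import *
s=manip.state(); print(s["time"],s["tool_pos"],s["joint_pos"].round(2))
shot("wrist","w1"); z=load("w1"); P=cloud(z)
m=(P[...,2]>.034)&(P[...,2]<.05)&(abs(P[...,0]-.613)<.06)&(abs(P[...,1]+.31)<.06)
Q=P[m]; print(m.sum(),Q.mean(0),np.median(Q[:,2]),cv2.minAreaRect(Q[:,:2].astype(np.float32)*1000))
v,u=np.nonzero(m); print(u.min(),u.max(),v.min(),v.max())
E
```

```text
2.35 [ 0.56136649 -0.26292042  0.23870417] [-0.56  0.04  1.61  0.    1.49  1.01]
1023 [ 0.61460561 -0.30999853  0.04124951] 0.041346110267396985 ((614.1682739257812, -310.25140380859375), (36.02927017211914, 25.578330993652344), 3.1659531593322754)
295 322 88 126
```

View pics/w1.png

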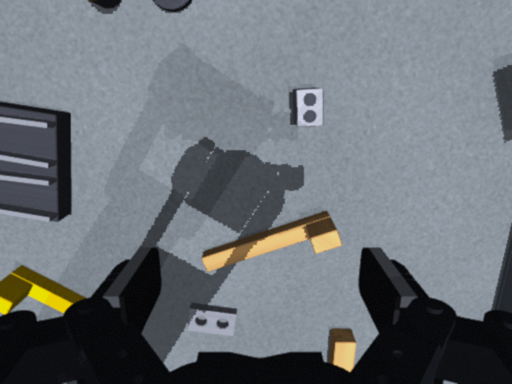

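The wrist view shows the loose block at (309,107), the small stick with its handle at (325,238) and tip at (208,262), and the mouth of the feeder at left. Next I'll fit the stick in this view and work out the block grasp. I'll lean the tool 20° so the camera side clears the beam when placing.

```bash
cat >> h.py <<'E'
def lean(yaw,a): return down(yaw)@R.from_euler("y",a,degrees=True).as_matrix()
E
python3 - <<'E'
from h import *
z=load("w1"); P=cloud(z)
hsv=cv2.cvtColor(z["im"],cv2.COLOR_BGR2HSV)
v,u=np.mgrid[0:384,0:512]
w=(hsv[...,1]>90)&(hsv[...,0]>8)&(hsv[...,0]<28)&(u>190)&(u<350)&(v>200)&(v<280)&(z["d"]>0)
h=P[w&(P[...,2]>.05)]; s=P[w&(P[...,2]>.015)&(P[...,2]<.025)]
print(len(h),h.mean(0),cv2.minAreaRect(h[:,:2].astype(np.float32)*1000)); print(len(s),np.median(s[:,2]),cv2.minAreaRect(s[:,:2].astype(np.float32)*1000))
Rt=lean(-87,20); p=np.array([.6173,-.310,.0225])
print(delta(p+[0,0,.08],Rt),delta(p,Rt)); 
E
```

```text
539 [ 0.48025555 -0.33009948  0.05673801] ((478.9171447753906, -330.6520690917969), (20.547536849975586, 29.244895935058594), 19.95900535583496)
1850 0.019320787853125992 ((456.52056884765625, -269.31549072265625), (20.75749397277832, 158.44459533691406), 19.561569213867188)
[ 55.4  48.1 137.9   0.4  20.1  -3. ] [ 55.6  48.2 217.9   0.4  20.1  -3. ]
```

>>> play_rows(steps=[[[10, 10, 30, 0, 5, -0.8], [25, 22, 60, 0, 11, -1.5], [40, 36, 95, 0, 17, -2.3], [55, 48, 125, 0.4, 20, -3], [55, 48, 138, 0.4, 20, -3], [55.6, 48.2, 160, 0.4, 20, -3], [55.6, 48.2, 185, 0.4, 20, -3], [55.6, 48.2, 205, 0.4, 20, -3], [55.6, 48.2, 218, 0.4, 20, -3], [55.6, 48.2, 218, 0.4, 20, -3]]])

```text
time: 3.23
tool_pos: [0.6173, -0.3079, 0.0215]
tool_rot: [-0.005, 0.985, 0.027, 0.172]
contact_force: [-0.2, 1.4, -0.4]
gripper_width: 1.001
grasp_force: 0.0
```

```bash
python3 - <<'E'
from h import *
s=manip.state(); print(s["joint_pos"].round(2),s["tool_pos"],delta([.6173,-.310,.0225],lean(-87,20)))
E
```

```text
[-0.66  0.26  1.79  0.3   0.85  0.68] [ 0.61727552 -0.30793301  0.02146615] [ 0.3  2.1 -1.  -0.1  0.2  0.1]
```

>>> play_rows(steps=[[[0, 2, -1, 0, 0, 0], [0, 2, -1, 0, 0, 0], [0, 2, -1, 0, 0, 0], [0, 2, -1, 0, 0, 0], [0, 2, -1, 0, 0, 0], [0, 2, -1, 0, 0, 0], [0, 2, -1, 0, 0, 0], [0, 2, -1, 0, 0, 0], [0, 2, -1, 0, 0, 0]]], claw=-1)

```text
time: 3.98
tool_pos: [0.619, -0.313, 0.0264]
tool_rot: [-0.003, 0.984, 0.026, 0.175]
contact_force: [-1.1, -0.3, 5.7]
gripper_width: 0.288
grasp_force: 60.0
```

Gripped: the opening of 0.288 matches 26 mm. I'll lift and carry it to above the mouth of lane b.

```bash
cat >> h.py <<'E'
YAW=80.6; O=np.array([.5644,.0725,0])
def rack(x,y,z,O=O,yaw=YAW):
    a=np.radians(yaw); f=np.array([np.cos(a),np.sin(a),0]); l=np.array([-f[1],f[0],0]); return O+(f*x+l*y)/1e3+[0,0,z/1e3]
E
python3 - <<'E'
from h import *
st=manip.state(); R0=rot(st["tool_rot"]); p=st["tool_pos"]
print(delta(p+[0,0,.09],R0))
T=rack(-100,-30,125); Rt=lean(YAW-90,20); print(T)
for k in(.5,1):
    rv=R.from_matrix(R0.T@Rt).as_rotvec()
    q=p+[0,0,.09]; print(k,delta(q+(T-q)*k,R0@R.from_rotvec(rv*k).as_matrix()))
E
```

```text
[ 31.    0.3 -84.5   0.    0.    0. ]
[ 0.57766457 -0.031057    0.125     ]
0.5 [  20.2 -141.5  -93.6   13.4    0.   -36.4]
1 [   9.4 -283.4 -102.6   26.8    0.   -72.8]
```

>>> play_rows(steps=[[[12, 0, -32, 0, 0, 0], [24, 0, -65, 0, 0, 0], [31, 0, -84, 0, 0, 0], [29, -30, -87, 2.7, 0, -7], [26, -60, -89, 5.2, 0, -14], [23, -95, -91, 7.8, 0, -21], [21, -125, -92, 10.4, 0, -28], [19, -155, -94, 13, 0, -35], [17, -185, -96, 15.5, 0, -42], [15, -215, -98, 18, 0, -49], [13, -245, -100, 20.6, 0, -56], [11, -265, -101, 23, 0, -62.5]]])

```text
time: 4.98
tool_pos: [0.5784, -0.0463, 0.1219]
tool_rot: [-0.099, 0.817, 0.55, 0.143]
contact_force: [-0.1, -0.6, -2.1]
gripper_width: 0.291
grasp_force: 59.8
```

```bash
python3 - <<'E'
from h import *
s=manip.state(); print(s["joint_pos"].round(2),s["tool_pos"],delta(rack(-100,-30,125),lean(YAW-90,20)))
E
```

```text
[-0.38  0.01  1.87  0.37  1.28 -0.1 ] [ 0.5784288  -0.04634225  0.12194823] [ 14.1  -6.5   1.9   4.1  -0.  -12. ]
```

>>> play_rows(steps=[[[7, -3, 0, 2, 0, -6], [14, -6.5, 2, 4.1, 0, -12], [14, -6.5, 2, 4.1, 0, -12], [14, -6.5, 2, 4.1, 0, -12]]])

```text
time: 5.32
tool_pos: [0.5789, -0.0333, 0.1249]
tool_rot: [-0.111, 0.754, 0.633, 0.133]
contact_force: [0.1, -0.2, -2.2]
gripper_width: 0.287
grasp_force: 59.8
```

```bash
python3 - <<'E'
from h import *
s=manip.state(); print(s["joint_pos"].round(2),s["tool_pos"],delta(rack(-100,-30,125),lean(YAW-90,20)))
shot("wrist","w2"); shot("top","t2"); shot("scene","s2")
w=load("w2")["im"]; a=load("t2")["im"][90:180,230:330]; b=load("s2")["im"][180:285,130:270]
cv2.imwrite("pics/c2.png",np.vstack([cv2.resize(w,(800,300))[:, :],np.hstack([cv2.resize(a,(400,300)),cv2.resize(b,(400,300))])]) if 0 else np.hstack([cv2.resize(w,(480,360)),np.vstack([cv2.resize(a,(300,180)),cv2.resize(b,(300,180))])]))
E
```

```text
[-0.35  0.05  1.83  0.35  1.34 -0.27] [ 0.57891775 -0.03332488  0.12493998] [ 1.9 -1.6  0.6  0.2  0.  -0.5]
```

View pics/c2.png

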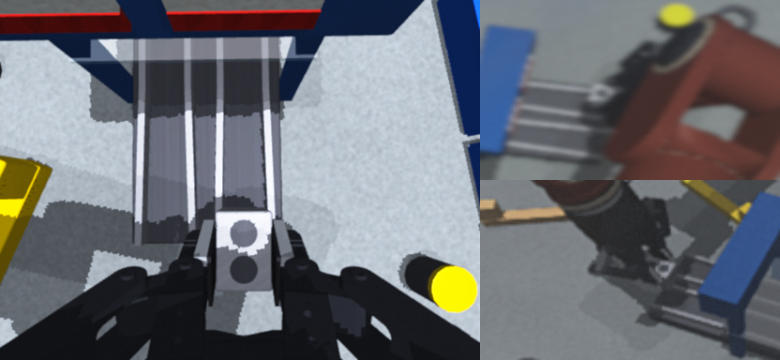

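The wrist view shows the walls of lane b at about (219,150) and (268,150) in the 480-wide picture. The block is held upright at (243,250) and lined up with the lane. Next I'll measure the walls and the block in the rack frame.

```bash
python3 - <<'E'
from h import *
from scipy.signal import find_peaks
z=load("w2"); g=cv2.cvtColor(z["im"],cv2.COLOR_BGR2GRAY).astype(float)
a=np.radians(YAW); f=np.array([np.cos(a),np.sin(a)]); l=np.array([-f[1],f[0]])
def rk(p): d=(p[:2]-O[:2])*1e3; return np.array([d@f,d@l])
for v in (110,130,150,170,190,210):
    row=cv2.GaussianBlur(g,(3,3),0)[v]; pk,_=find_peaks(row[135:310],prominence=25)
    print(v,[tuple(rk(onz(z,u+135,v,.044)).round(1)) for u in pk])
P=cloud(z); st=manip.state()
d=z["d"]; vv,uu=np.mgrid[0:384,0:512]
m=(uu>225)&(uu<292)&(vv>222)&(vv<312)&(d>0)
Q=P[m]; h=np.median(Q[:,2]); Q=Q[abs(Q[:,2]-h)<.006]; r=np.array([rk(q) for q in Q])
print("block top",h,len(Q),r.min(0),r.max(0),cv2.minAreaRect(r.astype(np.float32)),"tcp",rk(st["tool_pos"]),st["tool_pos"][2])
E
```

```text
110 [(np.float64(-10.6), np.float64(44.8)), (np.float64(-11.0), np.float64(9.0)), (np.float64(-11.3), np.float64(-15.3)), (np.float64(-11.6), np.float64(-50.4))]
130 [(np.float64(-25.1), np.float64(46.1)), (np.float64(-25.5), np.float64(8.3)), (np.float64(-25.7), np.float64(-15.2)), (np.float64(-26.1), np.float64(-50.2))]
150 [(np.float64(-39.5), np.float64(45.3)), (np.float64(-39.9), np.float64(8.3)), (np.float64(-40.1), np.float64(-13.7)), (np.float64(-40.5), np.float64(-50.0))]
170 [(np.float64(-53.8), np.float64(45.2)), (np.float64(-54.2), np.float64(7.7)), (np.float64(-54.4), np.float64(-15.0)), (np.float64(-54.8), np.float64(-50.5))]
190 [(np.float64(-68.0), np.float64(45.8)), (np.float64(-68.4), np.float64(7.0)), (np.float64(-68.6), np.float64(-14.9)), (np.float64(-69.0), np.float64(-51.0))]
210 [(np.float64(-82.1), np.float64(47.1)), (np.float64(-82.1), np.float64(45.7)), (np.float64(-82.5), np.float64(7.0)), (np.float64(-82.6), np.float64(-7.1)), (np.float64(-82.7), np.float64(-12.7)), (np.float64(-83.0), np.float64(-43.7)), (np.float64(-83.1), np.float64(-53.6))]
block top 0.13991655599554947 5380 [-124.02104656  -45.7418421 ] [-87.99809702 -17.41492189] ((-106.0483169555664, -31.442625045776367), (28.329561233520508, 35.94352340698242), 89.36506652832031) tcp [-102.59271843  -31.45489788] 0.12517545388731127
```

```bash
python3 - <<'E'
from h import *
Rt=lean(YAW-90,20)
for z in(125,90,58): print(delta(rack(-86.6,-32.8,z),Rt))
E
```

```text
[15.   1.2  5.6  0.3  0.  -0.5]
[ 3.   1.1 38.5  0.3  0.  -0.5]
[-7.9  1.1 68.6  0.3  0.  -0.5]
```

>>> play_rows(steps=[[[8, 1, 3, 0.3, 0, -0.5], [15, 1.2, 6, 0.3, 0, -0.5], [11, 1.2, 17, 0.3, 0, -0.5], [7, 1.1, 28, 0.3, 0, -0.5], [3, 1.1, 38, 0.3, 0, -0.5], [0, 1.1, 47, 0.3, 0, -0.5], [-4, 1.1, 58, 0.3, 0, -0.5], [-6, 1.1, 64, 0.3, 0, -0.5], [-7.5, 1.1, 67.5, 0.3, 0, -0.5], [-7.5, 1.1, 67.5, 0.3, 0, -0.5]]])

```text
time: 6.3
tool_pos: [0.5823, -0.0177, 0.0582]
tool_rot: [-0.113, 0.751, 0.638, 0.132]
contact_force: [-0.2, 0.7, -1.9]
gripper_width: 0.287
grasp_force: 59.8
```

```bash
python3 - <<'E'
from h import *
print(manip.state()["tool_pos"],delta(rack(-86.6,-32.8,57.3),lean(YAW-90,20)))
E
```

```text
[ 0.58234678 -0.01772972  0.05823219] [-0.8  0.4  0.7 -0.2 -0.   0.1]
```

>>> play_rows(steps=[[[-0.4, 0, 1, 0, 0, 0], [-0.7, 0, 2, 0, 0, 0], [-0.7, 0, 2, 0, 0, 0]]])

```text
time: 6.55
tool_pos: [0.5836, -0.018, 0.0581]
tool_rot: [-0.112, 0.75, 0.638, 0.133]
contact_force: [-0.9, 0.1, -1.9]
gripper_width: 0.287
grasp_force: 59.8
```

>>> play_rows(steps=[[[-0.5, 0, 1.5, 0, 0, 0], [-0.5, 0, 1.5, 0, 0, 0], [-0.5, 0, 1.5, 0, 0, 0]]])

```text
time: 6.8
tool_pos: [0.5835, -0.0179, 0.0565]
tool_rot: [-0.112, 0.75, 0.638, 0.133]
contact_force: [-0.0, 0.2, -0.3]
gripper_width: 0.289
grasp_force: 59.9
```

>>> play_rows(steps=[[[0, 0, 0, 0, 0, 0], [0, 0, 0, 0, 0, 0], [0, 0, 0, 0, 0, 0], [0, 0, 0, 0, 0, 0], [0, 0, 0, 0, 0, 0], [0, 0, 0, 0, 0, 0]]], claw=0.3)

```text
time: 7.3
tool_pos: [0.5832, -0.0178, 0.0561]
tool_rot: [-0.112, 0.75, 0.638, 0.132]
contact_force: [0.2, -0.1, 0.5]
gripper_width: 0.653
grasp_force: 0.0
```

```bash
python3 - <<'E'
from h import *
s=manip.state(); print(s["gripper_width"],s["contact_force"],s["tool_pos"])
up=delta(s["tool_pos"]+[-.0,-.02,.11],rot(s["tool_rot"])); print(up)
# stick grasp pose: grasp point at handle, 40 deg lean
d=np.radians(109.6); sd=np.array([np.cos(d),np.sin(d),0])
Rt=lean(19.6,40); g=np.array([.4793,-.3305,.042]); tcp=g+Rt[:,2]*.019
print(tcp, delta(tcp+[0,0,.12]-sd*.03,Rt))
E
```

```text
0.6531780254249389 [ 0.2047553  -0.05194415  0.47380849] [ 0.58316976 -0.01778746  0.0560739 ]
[  19.1    3.3 -110.1    0.     0.     0. ]
[ 0.47520314 -0.31899469  0.02744516] [-289.1  -43.5 -202.5   14.5   19.6  -25.1]
```

>>> play_rows(steps=[[[0, 0, -15, 0, 0, 0], [0, 0, -45, 0, 0, 0], [0, 0, -80, 0, 0, 0], [0, 0, -120, 0, 0, 0], [0, 0, -130, 0, 0, 0]]])

```text
time: 7.72
tool_pos: [0.5789, -0.064, 0.1853]
tool_rot: [-0.108, 0.75, 0.638, 0.135]
contact_force: [0.6, -0.1, 1.6]
gripper_width: 0.653
grasp_force: 0.0
```

```bash
python3 - <<'E'
from h import *
shot("wrist","w3"); z=load("w3"); P=cloud(z)
a=np.radians(YAW); f=np.array([np.cos(a),np.sin(a)]); l=np.array([-f[1],f[0]])
m=(P[...,2]>.062)&(P[...,2]<.08); D=(P[...,:2]-O[:2])*1e3; X=D@f; Y=D@l
m&=(abs(X+90)<45)&(abs(Y+32)<40)&(z["d"]>0)
r=np.stack([X[m],Y[m]],1).astype(np.float32); print(m.sum(),np.median(P[m][:,2]),cv2.minAreaRect(r))
s=manip.state(); print(s["tool_pos"])
d=np.radians(109.6); sd=np.array([np.cos(d),np.sin(d),0]); Rt=lean(19.6,40); g=np.array([.4793,-.3305,.042]); tcp=g+Rt[:,2]*.019
print(delta(tcp+[0,0,.12]-sd*.03,Rt))
E
```

```text
1427 0.07142731105088324 ((-90.2054672241211, -33.99752426147461), (35.81291198730469, 25.188739776611328), 0.08550290763378143)
[ 0.57916504 -0.06416544  0.18524961]
[-289.7  -47.   -65.    15.1   19.9  -24.9]
```

View pics/w3.png

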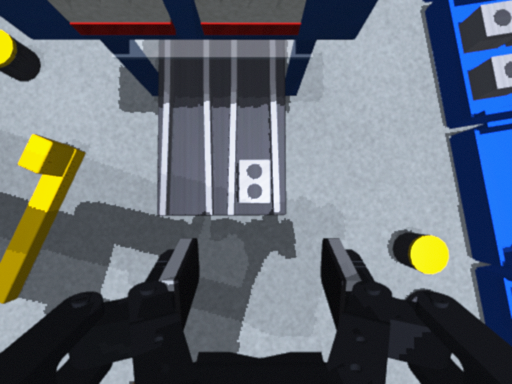

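The block stands upright in lane b at (254,182), square to the lane, with its top at 71.4 mm (72 expected). Now for the stick.

>>> play_rows(steps=[[[-32, -5, -8, 1.7, 2.2, -2.8], [-65, -10, -15, 3.4, 4.4, -5.6], [-97, -15, -22, 5, 6.6, -8.3], [-130, -21, -30, 6.7, 8.8, -11], [-162, -26, -37, 8.4, 11, -13.8], [-195, -31, -44, 10, 13.3, -16.6], [-225, -37, -50, 11.7, 15.5, -19.4], [-260, -42, -58, 13.4, 17.7, -22], [-290, -47, -65, 15.1, 19.9, -24.9], [-290, -47, -65, 15.1, 19.9, -24.9]]], claw=1)

```text
time: 8.6
tool_pos: [0.4798, -0.3486, 0.1352]
tool_rot: [-0.288, 0.543, 0.764, 0.196]
contact_force: [-0.2, 0.3, 0.1]
gripper_width: 0.998
grasp_force: 0.0
```

```bash
python3 - <<'E'
from h import *
s=manip.state(); print(s["joint_pos"].round(2),s["tool_pos"])
d=np.radians(109.6); sd=np.array([np.cos(d),np.sin(d),0]); Rt=lean(19.6,40); g=np.array([.4793,-.3305,.042]); tcp=g+Rt[:,2]*.019
for h,b in((.12,.03),(.06,.0),(0,0)): print(delta(tcp+[0,0,h]-sd*b,Rt))
E
```

```text
[-0.86  0.47  1.4   0.25  1.94 -1.19] [ 0.47981968 -0.34859484  0.13517434]
[ 7.6  5.4 -9.7 -0.5 -0.8 -0.5]
[-8.8  6.1 55.3 -0.5 -0.8 -0.5]
[-48.    6.8 100.8  -0.5  -0.8  -0.5]
```

>>> play_rows(steps=[[[-2, 3, 15, 0, 0, 0], [-5, 5, 35, -0.5, -0.8, -0.5], [-9, 6, 55, -0.5, -0.8, -0.5], [-22, 6.3, 70, -0.5, -0.8, -0.5], [-35, 6.6, 86, -0.5, -0.8, -0.5], [-43, 6.8, 95, -0.5, -0.8, -0.5], [-48, 6.8, 101, -0.5, -0.8, -0.5], [-48, 6.8, 101, -0.5, -0.8, -0.5], [-48, 6.8, 101, -0.5, -0.8, -0.5]]])

```text
time: 9.35
tool_pos: [0.478, -0.315, 0.0321]
tool_rot: [-0.277, 0.54, 0.77, 0.197]
contact_force: [-0.6, 1.1, 0.2]
gripper_width: 1.001
grasp_force: 0.0
```

```bash
python3 - <<'E'
from h import *
s=manip.state(); print(s["joint_pos"].round(2),s["tool_pos"],s["contact_force"])
Rt=lean(19.6,40); g=np.array([.4793,-.3305,.042]); tcp=g+Rt[:,2]*.019
print(delta(tcp,Rt))
E
```

```text
[-0.83  0.53  1.5   0.25  1.76 -1.22] [ 0.47804242 -0.31499192  0.03212995] [-0.58418698  1.12157466  0.18694259]
[-5.1 -4.   1.8  0.   0.3  0.3]
```

>>> play_rows(steps=[[[-5, -4, 2, 0, 0.3, 0.3], [-5, -4, 2, 0, 0.3, 0.3], [-5, -4, 2, 0, 0.3, 0.3]]])

```text
time: 9.6
tool_pos: [0.4751, -0.3202, 0.0278]
tool_rot: [-0.278, 0.543, 0.768, 0.197]
contact_force: [-0.1, 0.5, 0.2]
gripper_width: 0.999
grasp_force: 0.0
```

>>> play_rows(steps=[[[0, 0, 0, 0, 0, 0], [0, 0, 0, 0, 0, 0], [0, 0, 0, 0, 0, 0], [0, 0, 0, 0, 0, 0], [0, 0, 0, 0, 0, 0], [0, 0, 0, 0, 0, 0], [0, 0, 0, 0, 0, 0], [0, 0, 0, 0, 0, 0], [0, 0, 0, 0, 0, 0], [0, 0, 0, 0, 0, 0]]], claw=-1)

```text
time: 10.43
tool_pos: [0.475, -0.3194, 0.0274]
tool_rot: [-0.279, 0.542, 0.768, 0.197]
contact_force: [-0.2, 0.1, 0.8]
gripper_width: 0.224
grasp_force: 59.0
```

```bash
python3 - <<'E'
from h import *
s=manip.state(); print(s["joint_pos"].round(2),s["tool_pos"],s["contact_force"])
Rt=lean(19.6,40); g=np.array([.4793,-.3305,.042]); tcp=g+Rt[:,2]*.019
print(delta(tcp,Rt)); R0=rot(s["tool_rot"]); p=s["tool_pos"]
print(delta(p+[0,0,.09],R0))
# target: handle grip at rack x: tip behind block rear face (-108) by 22 => handle x=-275
Rt=lean(YAW-90,40)
off=Rt[:,2]*.019
for X,Z in((-285,150),(-285,90)): print(rack(X,-33,Z)+off,delta(rack(X,-33,Z)+off,Rt))
E
```

```text
[-0.84  0.54  1.5   0.25  1.76 -1.22] [ 0.47497165 -0.31943291  0.02737586] [-0.15099469  0.08602902  0.78671575]
[ 0.3  0.4  0.2  0.1  0.  -0. ]
[ 57.8   0.  -69.    0.    0.    0. ]
[ 0.55240368 -0.20201385  0.13544516] [134.4 112.3 -28.3 -18.6   0.   22.2]
[ 0.55240368 -0.20201385  0.07544516] [ 95.8 112.2  17.6 -18.6   0.   22.2]
```

The stick is held (opening 0.224, about 19 mm). I'll lift it and take it behind the mouth.

>>> play_rows(steps=[[[20, 0, -23, 0, 0, 0], [40, 0, -46, 0, 0, 0], [58, 0, -69, 0, 0, 0], [70, 15, -66, -3, 0, 3.5], [80, 32, -58, -6, 0, 7], [92, 50, -50, -9, 0, 10.5], [105, 70, -44, -12, 0, 14.5], [118, 90, -36, -15, 0, 18], [134, 112, -28, -18.6, 0, 22.2], [134, 112, -28, -18.6, 0, 22.2], [134, 112, -28, -18.6, 0, 22.2]]])

```text
time: 11.35
tool_pos: [0.5517, -0.2012, 0.1346]
tool_rot: [-0.221, 0.716, 0.609, 0.26]
contact_force: [0.1, -0.5, -1.4]
gripper_width: 0.225
grasp_force: 59.1
```

```bash
python3 - <<'E'
from h import *
s=manip.state(); print(s["joint_pos"].round(2),s["tool_pos"],s["contact_force"])
Rt=lean(YAW-90,40); off=Rt[:,2]*.019
print(delta(rack(-285,-33,150)+off,Rt))
shot("wrist","w4"); z=load("w4"); P=cloud(z)
a=np.radians(YAW); f=np.array([np.cos(a),np.sin(a)]); l=np.array([-f[1],f[0]])
D=(P[...,:2]-O[:2])*1e3; X=D@f; Y=D@l
hsv=cv2.cvtColor(z["im"],cv2.COLOR_BGR2HSV); w=(hsv[...,1]>90)&(hsv[...,0]>8)&(hsv[...,0]<28)&(z["d"]>0)&(abs(Y+33)<60)&(X<-100)&(X>-330)&(P[...,2]>.05)
w2=w&(P[...,2]<.145)
r=np.stack([X[w2],Y[w2]],1).astype(np.float32); print(w2.sum(),np.percentile(P[w2][:,2],[5,50,95]),cv2.minAreaRect(r))
for x0 in range(-250,-130,20):
    k=w2&(abs(X-x0)<10); 
    if k.sum(): print(x0,Y[k].min(),Y[k].max(),np.median(P[k][:,2]))
m=(P[...,2]>.062)&(P[...,2]<.08)&(abs(X+90)<45)&(abs(Y+32)<40)&(z["d"]>0)
r=np.stack([X[m],Y[m]],1).astype(np.float32); print("block",cv2.minAreaRect(r))
E
```

```text
[-0.74  0.24  1.68  0.57  1.63 -0.67] [ 0.55173719 -0.20118284  0.13464515] [ 0.11697504 -0.50349656 -1.37932302]
[-0.   0.8 -1.1 -0.1  0.1  0.1]
6366 [0.12556173 0.12658909 0.12760973] ((-203.37799072265625, -32.32062911987305), (23.177467346191406, 191.7084197998047), 88.77144622802734)
-250 -41.99240806029812 -22.252876865027027 0.12661803707817595
-230 -41.831294871774986 -22.12116385059364 0.12661340962484832
-210 -41.76131925827878 -22.02919180530259 0.1266009529138057
-190 -41.69835769696041 -22.058839068494354 0.12659807256046884
-170 -41.74709548116902 -21.784352604070783 0.1265517164379889
-150 -41.446768580604775 -21.975103061382438 0.12652178039300147
block ((-90.7696762084961, -34.27227020263672), (36.232086181640625, 25.090553283691406), 0.8965084552764893)
```

View pics/w4.png

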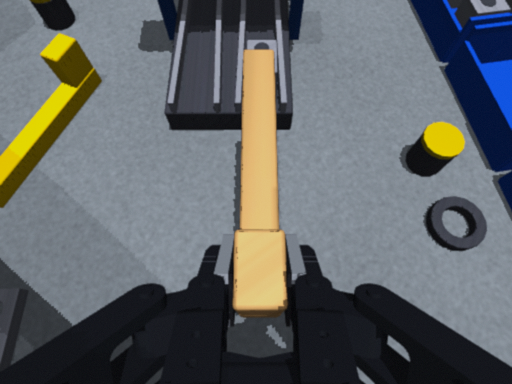

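The stick is level, parallel to the lane to within 0.2° and centred at y=-32. Its strip runs from (260,225) to the tip at (258,50), in line with the block. I'll lower it to about 2 to 3 mm above deck height.

>>> play_rows(steps=[[[-12, 1, 14, 0, 0, 0], [-24, 1, 28, 0, 0, 0], [-36, 1, 43, 0, 0, 0], [-44, 1, 53, 0, 0, 0], [-47.5, 1, 57, 0, 0, 0], [-47.5, 1, 57, 0, 0, 0], [-47.5, 1, 57, 0, 0, 0]]])

```text
time: 11.98
tool_pos: [0.5532, -0.2024, 0.0604]
tool_rot: [-0.221, 0.717, 0.607, 0.261]
contact_force: [-0.0, 0.1, -1.0]
gripper_width: 0.228
grasp_force: 59.2
```

```bash
cat > chk.py <<'E'
from h import *
import sys
s=manip.state(); n=sys.argv[1]; shot("wrist",n); z=load(n); P=cloud(z)
a=np.radians(YAW); f=np.array([np.cos(a),np.sin(a)]); l=np.array([-f[1],f[0]])
D=(P[...,:2]-O[:2])*1e3; X=D@f; Y=D@l; d=s["tool_pos"]; rk=(d[:2]-O[:2])*1e3
print("tcp rack",(rk@f).round(1),(rk@l).round(1),d[2].round(4),"F",s["contact_force"].round(1),"q",s["joint_pos"].round(2))
hsv=cv2.cvtColor(z["im"],cv2.COLOR_BGR2HSV); w=(hsv[...,1]>90)&(hsv[...,0]>8)&(hsv[...,0]<28)&(z["d"]>0)&(abs(Y+33)<30)&(P[...,2]>.035)&(P[...,2]<.075)
if w.sum()>50:
    x1=np.percentile(X[w],99); print("stick top z",np.median(P[w][:,2]).round(4),"X",X[w].min().round(1),X[w].max().round(1))
    for x0 in np.linspace(x1-100,x1-10,4):
        k=w&(abs(X-x0)<8)
        if k.sum()>10: print(x0.round(),Y[k].min().round(1),Y[k].max().round(1),np.median(P[k][:,2]).round(4))
m=(P[...,2]>.065)&(P[...,2]<.08)&(X>-120)&(abs(Y+32)<24)&(z["d"]>0)&(hsv[...,1]<80)
if m.sum()>50: print("block",cv2.minAreaRect(np.stack([X[m],Y[m]],1).astype(np.float32)))
E
python3 chk.py w5
```

```text
tcp rack -273.0 -33.8 0.0604 F [-0.   0.1 -1. ] q [-0.74  0.35  1.7   0.57  1.53 -0.73]
stick top z 0.0525 X -300.0 -140.5
-243.0 -43.5 -23.8 0.0525
-213.0 -43.5 -23.8 0.0525
-183.0 -43.5 -23.9 0.0525
-153.0 -43.5 -23.9 0.0525
```

>>> play_rows(steps=[[[7.7, -0.7, 6.4, 0, 0, 0], [15.3, -0.7, 12.9, 0, 0, 0], [23, -0.7, 19.3, 0, 0, 0], [30.6, -0.7, 25.7, 0, 0, 0], [38.3, -0.7, 32.1, 0, 0, 0], [46, -0.7, 38.6, 0, 0, 0], [53.6, -0.7, 45, 0, 0, 0], [61.3, -0.7, 51.4, 0, 0, 0], [68.9, -0.7, 57.9, 0, 0, 0], [76.6, -0.7, 64.3, 0, 0, 0], [84.3, -0.7, 70.7, 0, 0, 0], [91.9, -0.7, 77.1, 0, 0, 0]]])

```text
time: 13.03
tool_pos: [0.5723, -0.0827, 0.0605]
tool_rot: [-0.221, 0.717, 0.608, 0.261]
contact_force: [-0.2, -1.6, -0.2]
gripper_width: 0.229
grasp_force: 59.3
```

```bash
python3 chk.py w6
```

```text
tcp rack -151.8 -33.1 0.0605 F [-0.2 -1.6 -0.2] q [-0.57  0.25  1.81  0.64  1.43 -0.62]
stick top z 0.0526 X -178.7 -17.7
-120.0 -43.1 -23.1 0.0525
-90.0 -42.9 -23.1 0.0526
-60.0 -42.9 -23.1 0.0526
-30.0 -42.8 -23.2 0.0526
block ((-9.020102500915527, -33.686790466308594), (22.08262062072754, 25.920120239257812), 0.432776540517807)
```

>>> play_rows(steps=[[[7.7, 0, 6.4, 0, 0, 0], [15.3, 0, 12.9, 0, 0, 0], [23, 0, 19.3, 0, 0, 0], [30.6, 0, 25.7, 0, 0, 0], [38.3, 0, 32.1, 0, 0, 0], [46, 0, 38.6, 0, 0, 0], [53.6, 0, 45, 0, 0, 0], [61.3, 0, 51.4, 0, 0, 0], [68.9, 0, 57.9, 0, 0, 0], [76.6, 0, 64.3, 0, 0, 0], [84.3, 0, 70.7, 0, 0, 0], [91.9, 0, 77.1, 0, 0, 0]]])

```text
time: 14.08
tool_pos: [0.5919, 0.0357, 0.0605]
tool_rot: [-0.221, 0.717, 0.608, 0.261]
contact_force: [-1.2, -0.3, -1.1]
gripper_width: 0.226
grasp_force: 59.2
```

```bash
python3 chk.py w7
```

```text
tcp rack -31.8 -33.2 0.0605 F [-1.2 -0.3 -1.1] q [-0.37  0.21  1.87  0.71  1.31 -0.49]
stick top z 0.0525 X -58.8 22.8
-18.0 -43.0 -23.6 0.0525
12.0 -43.0 -23.4 0.0525
block ((-43.52134704589844, -33.007904052734375), (45.76607131958008, 36.305152893066406), 89.69808959960938)
```

>>> play_rows(steps=[[[3, 0, 2.6, 0, 0, 0], [6, 0, 5.1, 0, 0, 0], [8.4, 0, 7.1, 0, 0, 0], [10.7, 0, 9, 0, 0, 0], [12.2, 0, 10.3, 0, 0, 0], [13.8, 0, 11.6, 0, 0, 0], [15.3, 0, 12.9, 0, 0, 0], [15.3, 0, 12.9, 0, 0, 0]]])

```text
time: 14.8
tool_pos: [0.5952, 0.0547, 0.0605]
tool_rot: [-0.221, 0.717, 0.608, 0.261]
contact_force: [0.1, 0.7, -1.5]
gripper_width: 0.229
grasp_force: 59.2
```

>>> play_rows(steps=[[[0.8, 0, 0.6, 0, 0, 0], [1.5, 0, 1.3, 0, 0, 0], [2.3, 0, 1.9, 0, 0, 0], [2.3, 0, 1.9, 0, 0, 0]]])

```text
time: 15.13
tool_pos: [0.5957, 0.0575, 0.0605]
tool_rot: [-0.221, 0.717, 0.608, 0.261]
contact_force: [-0.1, -1.1, -1.3]
gripper_width: 0.226
grasp_force: 59.3
```

>>> play_rows(steps=[[[0.8, 0, 0.6, 0, 0, 0], [1.5, 0, 1.3, 0, 0, 0], [1.5, 0, 1.3, 0, 0, 0]]])

```text
time: 15.38
tool_pos: [0.5961, 0.0592, 0.0605]
tool_rot: [-0.221, 0.717, 0.608, 0.261]
contact_force: [0.2, -1.1, -2.0]
gripper_width: 0.225
grasp_force: 59.2
```

>>> play_rows(steps=[[[0.8, 0, 0.6, 0, 0, 0], [0.8, 0, 0.6, 0, 0, 0]]])

```text
time: 15.55
tool_pos: [0.5963, 0.0593, 0.0606]
tool_rot: [-0.22, 0.717, 0.608, 0.26]
contact_force: [-2.2, -6.1, -0.2]
gripper_width: 0.227
grasp_force: 59.9
```

>>> play_rows(steps=[[[0.8, 0, 0.6, 0, 0, 0], [0.8, 0, 0.6, 0, 0, 0]]])

```text
time: 15.72
tool_pos: [0.5965, 0.0593, 0.0607]
tool_rot: [-0.219, 0.717, 0.608, 0.26]
contact_force: [-2.6, -10.7, 2.1]
gripper_width: 0.227
grasp_force: 60.5
```

The force has risen to 11 N with no further motion, so the block is against the stop. I'll check it in the scene view, comparing it with the stored block.

```bash
python3 - <<'E'
from h import *
s=manip.state(); a=np.radians(YAW); f=np.array([np.cos(a),np.sin(a)]); l=np.array([-f[1],f[0]]); rk=(s["tool_pos"][:2]-O[:2])*1e3; print(rk@f,rk@l)
shot("scene","s8"); z=load("s8")
for p in((142,27,72),(142,-33,72)): print(proj(z,rack(*p)).round(1))
im=z["im"][195:300,220:340]; cv2.imwrite("pics/c8.png",cv2.resize(im,(686,600),interpolation=cv2.INTER_CUBIC))
E
```

```text
-7.804352412836899 -33.810464541426114
[310.9 257.5]
[303.5 277.8]
```

View pics/c8.png

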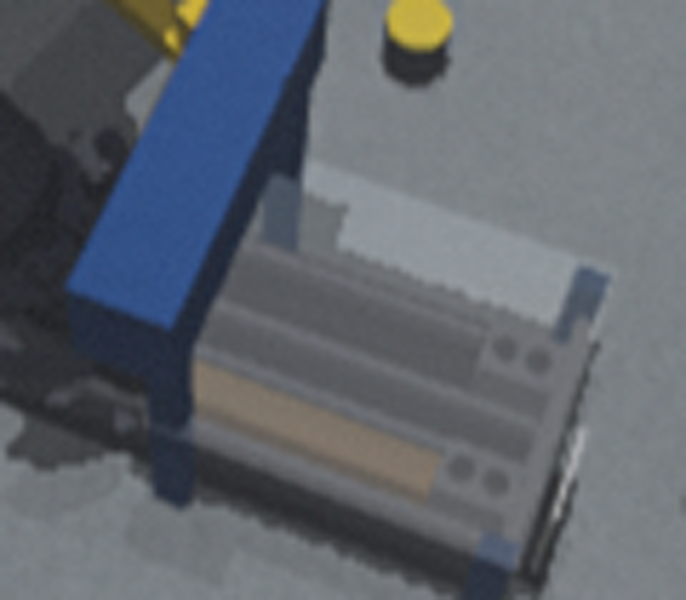

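Both blocks stand level at the stop: stored at (522,350), fed at (480,478), with the stick tip touching it. I'll retract now.

>>> play_rows(steps=[[[-6, 0, -5, 0, 0, 0], [-20, 0, -17, 0, 0, 0], [-37, 0, -31, 0, 0, 0], [-55, 0, -46, 0, 0, 0], [-75, 0, -63, 0, 0, 0], [-95, 0, -80, 0, 0, 0], [-116, 0, -97, 0, 0, 0], [-137, 0, -115, 0, 0, 0], [-157, 0, -132, 0, 0, 0], [-178, 0, -149, 0, 0, 0], [-198, 0, -166, 0, 0, 0], [-215, 0, -180, 0, 0, 0]]])

```text
time: 16.77
tool_pos: [0.5501, -0.2171, 0.0604]
tool_rot: [-0.221, 0.717, 0.607, 0.261]
contact_force: [0.8, 0.7, -0.2]
gripper_width: 0.224
grasp_force: 59.2
```

```bash
python3 chk.py w9; python3 - <<'E'
from h import *
s=manip.state()
Rt=lean(19.6,40); tcp=np.array([.475,-.3194,.0274])
print(delta(s["tool_pos"]+[0,-.02,.05],rot(s["tool_rot"])),delta(tcp+[0,0,.08],Rt),delta(tcp+[0,0,.002],Rt))
E
```

```text
tcp rack -288.0 -33.2 0.0604 F [ 0.8  0.7 -0.2] q [-0.76  0.36  1.69  0.56  1.54 -0.74]
stick top z 0.0525 X -315.1 -155.3
-258.0 -42.9 -23.2 0.0524
-228.0 -42.9 -23.2 0.0524
-198.0 -42.9 -23.3 0.0525
-168.0 -42.4 -23.4 0.0525
[ 16.9   3.5 -51.    0.    0.    0. ] [ -54.3  -57.4 -106.5   18.9    0.2  -22.4] [-104.2  -57.5  -46.6   18.9    0.2  -22.4]
```

>>> play_rows(steps=[[[9, 2, -26, 0, 0, 0], [5, -6, -50, 2, 0, -3], [-8, -18, -72, 6, 0, -7], [-22, -30, -88, 10, 0.1, -12], [-38, -44, -98, 14, 0.2, -17], [-54, -57.4, -106, 18.9, 0.2, -22.4], [-62, -57.4, -98, 18.9, 0.2, -22.4], [-75, -57.4, -81, 18.9, 0.2, -22.4], [-88, -57.4, -65, 18.9, 0.2, -22.4], [-98, -57.5, -54, 18.9, 0.2, -22.4], [-103.5, -57.5, -47.5, 18.9, 0.2, -22.4], [-103.5, -57.5, -47.5, 18.9, 0.2, -22.4]]])

```text
time: 17.82
tool_pos: [0.4753, -0.3131, 0.0289]
tool_rot: [-0.283, 0.54, 0.768, 0.198]
contact_force: [0.0, 0.0, -0.6]
gripper_width: 0.227
grasp_force: 59.2
```

>>> play_rows(steps=[[[0, 0, 0, 0, 0, 0], [0, 0, 0, 0, 0, 0], [0, 0, 0, 0, 0, 0]]])

```text
time: 18.07
tool_pos: [0.476, -0.3144, 0.0308]
tool_rot: [-0.281, 0.54, 0.769, 0.197]
contact_force: [-0.1, -0.5, -1.0]
gripper_width: 0.228
grasp_force: 59.2
```

```bash
python3 - <<'E'
from h import *
s=manip.state(); print(s["contact_force"],s["tool_pos"],delta([.475,-.3194,.0276],lean(19.6,40)))
E
```

```text
[-0.14248385 -0.45738302 -0.98028211] [ 0.4760127  -0.31441125  0.03084794] [-5.4 -2.6 -0.3 -0.2 -0.1  0.2]
```

Still about 3 mm up, so I'll lower it until it touches.

>>> play_rows(steps=[[[-1.3, 0, 1.5, 0, 0, 0], [-1.9, 0, 2.3, 0, 0, 0], [-1.9, 0, 2.3, 0, 0, 0]]])

```text
time: 18.32
tool_pos: [0.4757, -0.3143, 0.0275]
tool_rot: [-0.281, 0.54, 0.769, 0.197]
contact_force: [-0.0, 0.3, -0.6]
gripper_width: 0.228
grasp_force: 59.3
```

>>> play_rows(steps=[[[-0.4, 0, 0.5, 0, 0, 0], [-0.4, 0, 0.5, 0, 0, 0]]])

```text
time: 18.48
tool_pos: [0.4757, -0.3143, 0.0274]
tool_rot: [-0.281, 0.54, 0.769, 0.197]
contact_force: [-0.7, 0.8, 3.0]
gripper_width: 0.223
grasp_force: 59.6
```

It's touching the bench (+3 N). I'll release and withdraw.

>>> play_rows(steps=[[[0, 0, 0, 0, 0, 0], [0, 0, 0, 0, 0, 0], [0, 0, 0, 0, 0, 0], [0, 0, 0, 0, 0, 0], [0, 0, 0, 0, 0, 0], [0, 0, 0, 0, 0, 0], [0, 0, 0, 0, 0, 0], [0, 0, 0, 0, 0, 0]]], claw=1)

```text
time: 19.15
tool_pos: [0.4755, -0.3142, 0.0266]
tool_rot: [-0.281, 0.54, 0.769, 0.197]
contact_force: [0.5, -0.6, -0.3]
gripper_width: 0.999
grasp_force: 0.0
```

>>> play_rows(steps=[[[0, 0, -15, 0, 0, 0], [0, 0, -40, 0, 0, 0], [0, 0, -75, 0, 0, 0], [0, 0, -110, 0, 0, 0], [0, 0, -150, 0, 0, 0], [0, 0, -180, 0, 0, 0], [0, 0, -180, 0, 0, 0], [0, 0, -180, 0, 0, 0]]])

```text
time: 19.82
tool_pos: [0.516, -0.4257, 0.1671]
tool_rot: [-0.279, 0.54, 0.769, 0.196]
contact_force: [0.2, 0.2, -0.5]
gripper_width: 1.0
grasp_force: 0.0
```

```bash
python3 - <<'E'
from h import *
s=manip.state(); print(s["tool_pos"],s["contact_force"],s["joint_pos"].round(2))
a,_=shot("scene","s9"); w,_=shot("wrist","w10")
cv2.imwrite("pics/c9.png",np.vstack([cv2.resize(a[120:330,60:400],(800,494))[:300],cv2.resize(w,(400,300)).repeat(1,0) if 0 else np.hstack([cv2.resize(w,(400,300)),cv2.resize(a[195:300,220:360],(400,300))])]))
z=load("s9")["d"]-load("s8")["d"]
E
```

```text
[ 0.51602484 -0.42570635  0.16711937] [ 0.2039319   0.23982053 -0.48392487] [-0.89  0.61  1.15  0.24  2.04 -1.2 ]
```

View pics/c9.png

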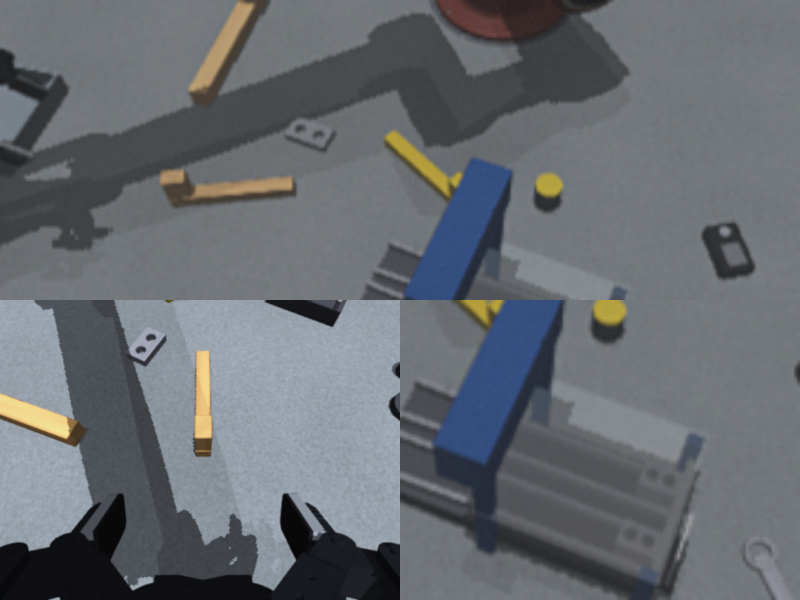

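The stick lies flat on the bench with its handle at (175,183), clear of the feeder. Both blocks are home, at (660,477) and (638,533), and the bystanders haven't moved. I'll hand it in.

```bash
python3 -c "
from plant import order; print(order.job_done())"
```

```text
the job is handed in; nothing more can be done
None
```

The loose block is fully home against the end stop in lane b, the stick is back on the bench clear of the feeder, nothing else was moved, and the job was handed in at about 20 s.

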